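# Drive a stuck hinge pin out with a drift punch

### The arm

A 6-joint arm with a two-finger parallel gripper is mounted at the origin on a cart in front of the work surface, level with it; the furniture and walls round the work are solid. World frame = base frame: x ahead of the robot, y to its left, z up, the work surface at z = 0. Lengths are in m, angles in rad, forces in N, time in s.
With the tool pointing down it reaches from about 0.375 to 0.75 m from the base axis. Payload 9 kg.
Tool frame: the origin (TCP) lies at the very end of the fingers, on their centre line; the grasp point (between the pads) lies env.tcp_to_grasp behind it (env.tcp_to_grasp is the distance from the TCP to the grasp point, in m); z points along the fingers, y is the line along which they close (so a half turn about z gives the same grasp; the last joint's range is limited). The gripper opens to 85 mm and grips with 20 to 120 N. Pads are 22 mm wide; open, the fingers measure 114 mm over their backs; the gripper's body (76 mm by 85 mm) begins 54 mm behind the grasp point. The pads swing forward as they close: fully open they stand 13 mm farther back than shut.
Start: joints at [-1.547, 0.104, 0.097, 1.564, 0, 1.353], TCP at [0.144, -0.583, 0.231] pointing down, gripper open.
Joint ranges: [-2.99, 2.99], [-0.84, 1.86], [-1.1, 1.16], [-1.84, 2.11], [-1.51, 1.56], [-3.14, 3.14]. Speed limits (rad/s): [2.22, 2.22, 2.57, 3.14, 3.14, 3.14].

### API

Orientations are given as a unit quaternion [x, y, z, w].
In Python, from rig import status, vision, order, env gives the robot as it stands. The module is installed in compiled form; this text tells all that it offers.
- The arm moves only by the tool jog_arm, never from a script. Its argument "steps" is a list of rows, each a list of 7 numbers: the turn, a rotation vector about the tool's x, y, z in rad, then the shift along the tool's x, y, z in cm, then the opening, from 0 (shut) to 1 (fully open). A call has 1 to 10 rows; each row is the pose to reach, as a shift and turn from the pose commanded when the call began, along the tool's axes at that moment; what a row does not reach only later rows make up. A row lasts 1/10 s, in which the tool goes at most 50 mm and 8.59 degrees, less where a joint would pass 70% of its speed; a pose out of reach is approached as far as the arm can. A call with a gripper value outside its range is refused whole. The fingers move at their own pace and stop on an object; the grip force is fixed at half the most. Time passes only in rows, so rows that repeat a pose let the fingers close. It gives the time, the measured TCP pose, the force, the opening and the grip force at its end, in the units of the state.
- status.get_state(): the state, without advancing time (a new reading comes with each control period).
- vision.camera(name): name is "side" or "top"; returns a dict with "frame" (420x560x3 uint8, red, green, blue), "camera_matrix" (3x3 intrinsics, pixels), "dist_coeffs" ([k1, k2, p1, p2, k3] as OpenCV has them; the pictures are not rectified), "rvec" (rotation vector, rad) and "tvec" (3), from world to camera coordinates, as OpenCV has them. Camera axes: x right, y down, z forward; pixel columns grow to the right and rows downward; lengths in m; the calibration is good to about 2 mm. A picture is of the moment at which its call begins. There is no depth.
- order.close_job(): hands the job in; it is judged then, once.
Trained networks look in a picture, given as the dict that the camera call returned (one of the last four; its "shot" number tells which), for a name from the list of things; names that differ only in an ending like _2 or _b are one class to them, and where a whole thing is asked for, a point or a joint stands for the part that bears it (a point fixed in the world has none). Each returns a list of dicts, best first, with "confidence" (0 to 1); they miss things now and then, are a little off and sometimes report something else, mostly with a low value. They report only what shows in the picture. A call takes as long as a camera call. They do not tell look-alikes from the thing itself.
- vision.silhouettes(picture, target): "region" (420x560 bool, what is visible of it) and "bbox" ([left, top, right, bottom] in pixels, round what is visible of it).
The state is a dict: "time_s": time; "joint_positions": joint angles; "dq": joint speeds; "effort": joint torques, N m; "tool_pos": TCP position; "orientation": TCP orientation; "wrist_force": force on the tool from outside, world axes, zero at the start; "ft_torque": the same for the moment, N m; "opening": finger opening in m; "grasp_force": force on a finger pad.
Only numpy, scipy, OpenCV 4.12 (cv2) and the standard library are available. Lean on these libraries where they do the work, as an engineer would, in place of code of your own. Each camera call takes 0.05 s, during which the arm holds its last target. There are 200 camera calls.

### The job

The pin of the tilted hinge on the aluminium bench bracket is stuck. Take the slimmer of the two drift punches out of the grey stand, put it in line with the pin into the funnel-mouthed upper end of the hinge, and drive the pin down with it until the pin's head rests on the small catch plate below. Then stand the punch back in its own hole in the stand, hanging by its collar; leave the stout punch in its hole and do not knock over the vial or the dropper bottle that stand behind.

Things in the scene. Friction and masses are not known exactly. Their poses are not given: they have to be found in the camera images.
- hinge_bracket: Fixed aluminium bracket, 105 mm high: base plate 130 x 90 x 10 mm (x, y, z) with a sloping plate carrying a hinge 27 mm across. Origin: centre of underside, z up. The hinge bore (13.5 mm wide) lies in the x-z plane, 35 degrees from vertical; its upper end points to -x (to the robot's right and somewhat towards it): lower-to-upper direction (-0.574, 0, 0.819). A dark leaf 46 mm long sticks out at upper +x.
- bore_mouth (a point): Centre of the upper rim of the steel funnel on top of the bore, on the bore's axis, 102 mm above the worktop. The funnel narrows from 26 mm to 13 mm inside width over 8 mm. Axes: those of the bracket (not tilted).
- pin_end (a point): Plain upper end face of the pin (12.8 mm wide), centre, inside the bore and on its axis: 12 mm below the funnel's rim (measured along the axis) when joint hinge_pin is 0. Moves with the pin. Its z axis runs along the bore from the lower to the upper end (35 degrees from vertical).
- pin_head (a point): Outer face of the pin's head (21 mm wide, 5 mm thick) at the lower end of the hinge, centre; 47 mm from pin_end along the axis. Axes as pin_end.
- hinge_pin (a joint): How far the pin is driven down the bore (m): 0 with its head against the lower knuckle, 0.030 (hard stop) with its head on the catch plate. Starts between 0 and 0.005. Stuck: it moves only under about 9 N along the bore, plus about 0.6 N for each cm/s, and stays where it is left.
- punch_stand: Grey plastic stand, fixed to the worktop: a 140 x 60 mm top plate (x, y), 10 mm thick, its upper face 85 mm above the worktop, on two end walls, open at the sides. Origin at the centre of its underside, z up. Two through holes 22 mm wide lie on its x axis at x = -35 mm and +35 mm.
- hole_near (a point): Centre of the stand's hole at its x = -35 mm, at the upper face of the top plate (z 85 mm). Axes as the stand.
- hole_far (a point): Centre of the stand's hole at its x = +35 mm, at the upper face of the top plate (z 85 mm). Axes as the stand.
- slim_punch: Slim drift punch, steel, 130 mm long, about 0.14 kg, upright in either hole of the stand, tip 10 mm above the worktop. Origin: centre of its tip, z towards the handle. From the tip: shank 9 mm diameter, 75 mm long; collar 32 mm diameter from 75 to 80 mm, its underside resting on the stand; ribbed round handle 20 mm diameter from 80 to 130 mm.
- punch_tip (a point): Centre of the slim punch's tip. Axes as the punch.
- punch_collar (a point): Centre of the underside of the slim punch's collar, 75 mm from the tip.
- stout_punch: The stout punch in the other hole of the stand: same lengths, but shank 17 mm (too thick for the bore), collar 40 mm, handle 28 mm diameter. Origin at its tip, z towards the handle. To be left alone.
- vial: White screw-cap vial 30 mm wide and 73 mm high standing behind the work, loose. Origin at the centre of its underside. Must stay upright.
- dropper: Dropper bottle 29 mm wide and 92 mm high standing behind the work, loose. Origin at the centre of its underside. Must stay upright.
There are look-alikes about, which are no part of the job. Leave any green look-alike of the dropper alone. What is shaped like the hinge_bracket but purple is not meant.

How it is judged:
By the outcome, as a careful person would: the job done as asked, in the order asked, and still so for the second after the job is handed in, with the robot touching nothing.
It also fails if it takes over 51 s, if anything falls off the work surface, if the arm or the gripper's body presses on something with over 40 N, if the wrist force passes 120 N, or if a joint passes its speed limit or range.

## Working session

There is one attempt and no reset: what is moved stays moved. The work goes in short steps, Python scripts to look and compute and a tool call to move; the robot and the scene stay as the last step left them, time stands still between calls to the robot, and variables do not carry over. Pictures are saved under pics/ and viewed, at most 10 in all, crops included, and the job is handed in when it is done.

Besides the shell and the picture viewer there is one more tool, called after ">>>" by a JSON object that holds its "api" and its "payload", one argument or row to a line. jog_arm: Moves the arm, as the interface text tells. Its arguments: {"type":"object","properties":{"steps":{"type":"array","items":{"type":"array","items":{"type":"number"}}}},"required":["steps"]}

```bash
mkdir -p pics; python3 - <<'E'
from rig import status, vision, order, env
import cv2,numpy as np,pickle
print(status.get_state(), env.tcp_to_grasp)
D={}
for n in("top","side"):
    p=vision.camera(n); D[n]=p
    cv2.imwrite(f"pics/{n}0.png",p["frame"][:,:,::-1])
    print(n,p["camera_matrix"],p["dist_coeffs"],p["rvec"],p["tvec"])
    for t in["hinge_bracket","punch_stand","slim_punch","stout_punch","vial","dropper"]:
        r=vision.silhouettes(p,t)
        D[n,t]=r
        print(t,[(round(x["confidence"],2),x["bbox"]) for x in r])
pickle.dump(D,open("d0.pkl","wb"))
E
```

```text
{'time_s': 0.0, 'joint_positions': array([-1.54671011e+00,  1.04698463e-01,  9.64750079e-02,  1.56390801e+00,
        1.25515483e-05,  1.35313432e+00]), 'dq': array([-0.00074576, -0.00078504,  0.00014494,  0.00057521, -0.00050609,
       -0.00121146]), 'effort': array([ 6.56837965e-04, -5.56930089e+01,  5.03647971e+01,  1.70632533e-02,
       -1.04461030e-04, -1.56316283e-06]), 'tool_pos': array([ 0.14366719, -0.58220295,  0.23052598]), 'orientation': array([ 9.92703394e-01,  1.20579956e-01,  7.07581793e-05, -6.63838228e-04]), 'wrist_force': array([-0.86485428,  0.46758507,  0.45795026]), 'ft_torque': array([-0.00231776, -0.05502286, -0.01733361]), 'grasp_force': 0.0, 'opening': 0.08535448571312695} 0.0187
top [[448.864322     0.         278.19278769]
 [  0.         448.864322   213.35985555]
 [  0.           0.           1.        ]] [0.02066105 0.         0.         0.         0.        ] [ 2.15564965 -2.12419958  0.11787014] [-0.07242846  0.60739517  1.10019672]
hinge_bracket [(0.63, [291.8, 220.3, 347.0, 278.4]), (0.57, [363.0, 255.3, 425.9, 316.2])]
punch_stand [(0.61, [163.5, 2
[... 333 characters left out ...]
[[513.6296018    0.         280.40920174]
 [  0.         513.6296018  208.35721513]
 [  0.           0.           1.        ]] [0.0484145 0.        0.        0.        0.       ] [ 1.97141049 -0.25479643  0.18889719] [-0.59013124  0.09962526  1.05915256]
hinge_bracket [(0.7, [222.9, 214.6, 296.3, 286.7])]
punch_stand [(0.67, [203.2, 165.3, 259.6, 209.3]), (0.38, [240.9, 147.9, 251.3, 194.2])]
slim_punch [(0.6, [243.0, 148.1, 248.6, 195.1])]
stout_punch [(0.76, [209.7, 147.8, 228.3, 199.3]), (0.39, [242.4, 145.8, 252.7, 195.5])]
vial [(0.83, [336.6, 215.5, 352.7, 247.3]), (0.55, [211.6, 150.9, 225.7, 199.9])]
dropper [(0.92, [310.6, 167.7, 319.6, 204.3]), (0.83, [320.6, 182.2, 336.2, 219.0])]
```

```bash
ls -la pics
```

```text
total 576
drwxr-xr-x 2 agent agent   4096 Dec  2 04:14 .
drwxr-xr-x 3 agent agent   4096 Dec  2 04:14 ..
-rw-r--r-- 1 agent agent 309856 Dec  2 04:14 side0.png
-rw-r--r-- 1 agent agent 267797 Dec  2 04:14 top0.png
```

```bash
python3 - <<'E'
import cv2
t=cv2.imread("pics/top0.png")[130:340,140:440]; cv2.imwrite("pics/t1.png",cv2.resize(t,None,fx=2.66,fy=2.66,interpolation=2))
t=cv2.imread("pics/side0.png")[120:300,160:400]; cv2.imwrite("pics/s1.png",cv2.resize(t,None,fx=3.33,fy=3.33,interpolation=2))
E
```

```text
(no output)
```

View pics/t1.png

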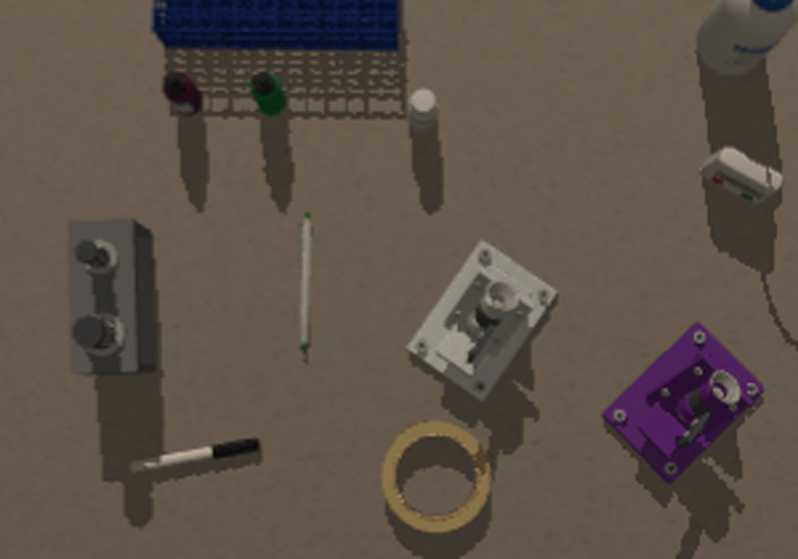

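View pics/s1.png

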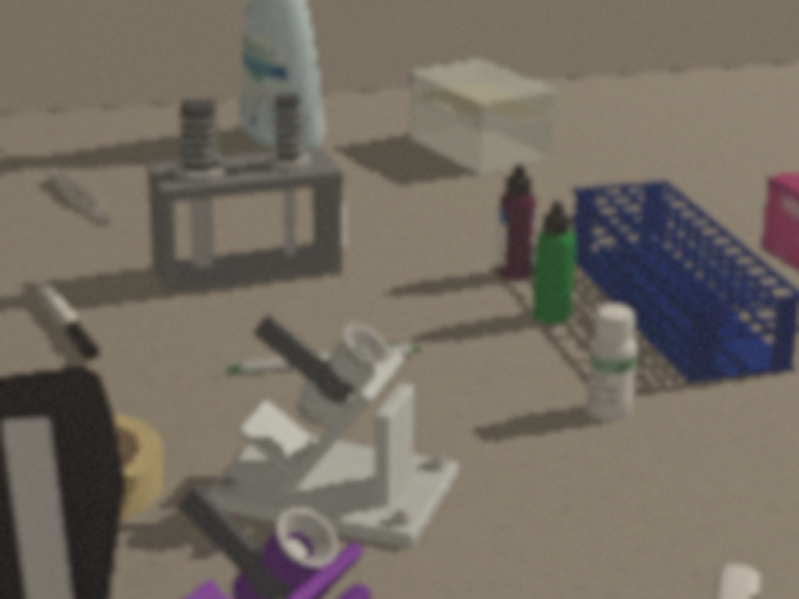

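View pics/side0.png

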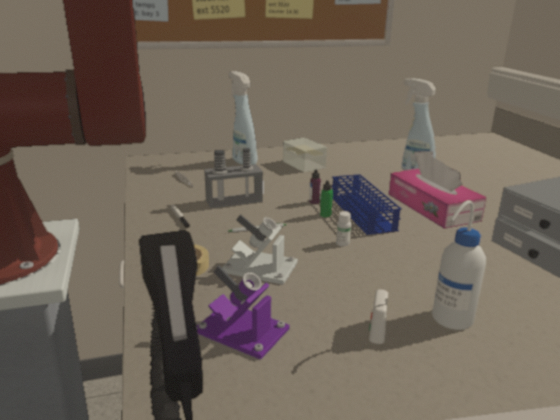

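The top view shows the stand at the left, with the slim punch at crop (92,252) and the stout punch at (97,332). The aluminium bracket's funnel is at crop (501,297), which is pixel (328,242). The green bottle and purple bracket are decoys. In the side view the funnel is at pixel (270,224). I'll zoom in for precise clicks.

```bash
cat > h.py <<'E'
import numpy as np,cv2
from scipy.spatial.transform import Rotation as R
def proj(c,P): return cv2.projectPoints(np.atleast_2d(np.float64(P)),c["rvec"],c["tvec"],c["camera_matrix"],c["dist_coeffs"])[0][:,0]
def ray(c,uv):
    n=cv2.undistortPoints(np.float64([[uv]]),c["camera_matrix"],c["dist_coeffs"])[0,0]
    Rm=cv2.Rodrigues(c["rvec"])[0]; return -Rm.T@c["tvec"].ravel(), Rm.T@np.r_[n,1]
def atz(c,uv,z):
    o,d=ray(c,uv); return o+d*(z-o[2])/d[2]
E
python3 - <<'E'
from h import *; import pickle
D=pickle.load(open("d0.pkl","rb"))
o=np.zeros((600,800,3),np.uint8)
for i,(n,u,v) in enumerate([("top",310,228),("side",250,210),("top",160,220),("side",212,145)]):
    s=7; w,h=(57,42)
    c=D[n]["frame"][v:v+h,u:u+w,::-1]
    y,x=divmod(i,2); c=cv2.resize(c,(w*s,h*s),interpolation=cv2.INTER_CUBIC)
    c=np.clip(c.astype(float)*1.3,0,255)
    for k in range(0,w,10): c[:6 if k%50 else 12,k*s]=(0,255,255)
    for k in range(0,h,10): c[k*s,:6]=(0,255,255)
    o[y*300:y*300+h*s,x*400:x*400+w*s]=c
cv2.imwrite("pics/z1.png",o)
t,s=D["top"],D["side"]
C=lambda a,b:(140+a/2.66,130+b/2.66)
for p in[(482,240),(557,293),(484,401),(407,348)]: print("base",atz(t,C(*p),.01))
print("rim",atz(t,C(501,297),.102),atz(s,(269.9,223.6),.102))
for p in[(68,222),(133,219),(137,373),(70,375)]: print("stand",atz(t,C(*p),.085))
print("slim",atz(t,C(87,251),.14),atz(s,(160+288/3.33,120+97/3.33),.14)); print("stout",atz(t,C(90,330),.14),atz(s,(160+199/3.33,120+102/3.33),.14))
for p,z in[((423,100),.073),((180,80),.092)]: print("vial/dropper",atz(t,C(*p),z))
E
```

```text
base [ 0.59595821 -0.17470897  0.01      ]
base [ 0.54523983 -0.24733126  0.01      ]
base [ 0.44061367 -0.17710379  0.01      ]
base [ 0.48993887 -0.10278142  0.01      ]
rim [ 0.53379372 -0.18530281  0.102     ] [ 0.53834898 -0.18607326  0.102     ]
stand [0.59846917 0.21149369 0.085     ]
stand [0.6020424  0.15152269 0.085     ]
stand [0.46148087 0.14178975 0.085     ]
stand [0.45877677 0.20255798 0.085     ]
slim [0.56593053 0.17815191 0.14      ] [0.5690447  0.17644175 0.14      ]
stout [0.49736764 0.17221177 0.14      ] [0.50135489 0.17807285 0.14      ]
vial/dropper [ 0.71999197 -0.11451099  0.073     ]
vial/dropper [0.73197518 0.11165087 0.092     ]
```

View pics/z1.png

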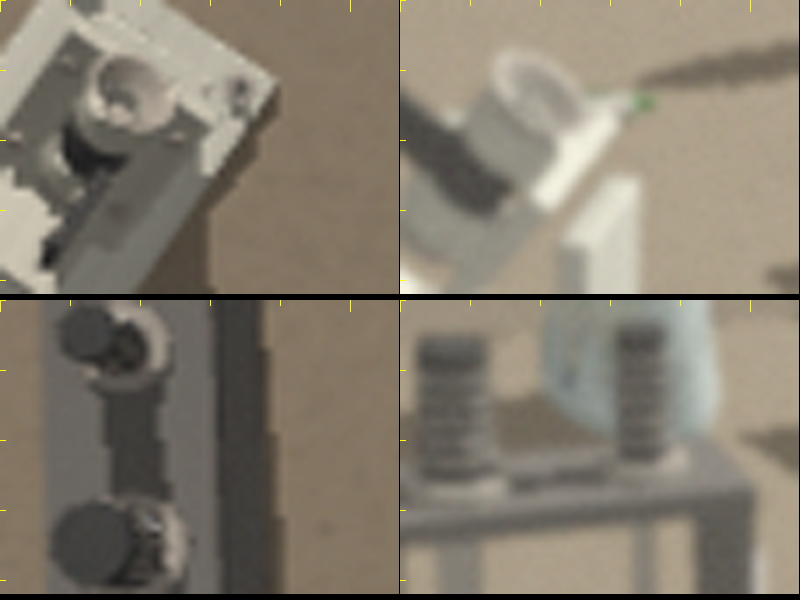

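Slim handle top is at top-view pixel (172.1,224.3) and side-view pixel (246.1,149.1). The funnel rim is at top (328.3,240.9) and side (269.6,222.9). Next I'll triangulate these and check which way the bore tilts.

```bash
python3 - <<'E'
from h import *; import pickle
D=pickle.load(open("d0.pkl","rb")); t,s=D["top"],D["side"]
print("cams",ray(t,(280,210)),ray(s,(280,210)))
from scipy.optimize import least_squares
def tri(a,b): return least_squares(lambda P:np.r_[proj(t,P)[0]-a,proj(s,P)[0]-b],[.5,0,.1])
for n,a,b,z in[("rim",(328.3,240.9),(269.6,222.9),.102),("slim",(172.1,224.3),(246.1,149.1),.14),("stout",(172.7,254.6),(219.1,150.9),.14)]:
    r=tri(a,b); print(n,r.x,r.fun.round(2),atz(t,a,z)[:2],atz(s,b,z)[:2], least_squares(lambda P:np.r_[proj(t,[*P,z])[0]-a,proj(s,[*P,z])[0]-b],[.5,0]).x)
m=np.array([.535,-.186,.102])
for nm,h in[("away",(.83,-.56)),("toward",(-.56,-.83)),("toward2",(-.83,-.56))]:
    u=np.array([.574*h[0],.574*h[1],.819]); print(nm,proj(t,m-.05*u),proj(s,m-.05*u))
print("spray",atz(s,(245,165),0))
cv2.imwrite("pics/top_small.png",t["frame"][:,:,::-1])
E
```

```text
cams (array([ 0.45530346, -0.09288532,  1.16990541]), array([ 0.14172454,  0.02184489, -0.98970157])) (array([ 0.31536578, -1.05122519,  0.52483735]), array([ 0.24713355,  0.88098033, -0.40349663]))
rim [ 0.53692637 -0.18540297  0.10323543] [ 0.13 -0.6  -0.5   0.05] [ 0.53558394 -0.1851924 ] [ 0.5385624  -0.18288187] [ 0.53709422 -0.18492774]
slim [0.56729654 0.17962699 0.13912921] [ 0.1  -0.49 -0.55  0.04] [0.56605355 0.17957089] [0.56814308 0.17689198] [0.5671863  0.17921615]
stout [0.49746623 0.17445171 0.14058963] [ 0.1  -0.61 -0.67  0.03] [0.49609474 0.1747675 ] [0.49939734 0.17619215] [0.49750684 0.17472911]
away [[320.61835903 251.95660201]] [[254.34477635 240.36477514]]
toward [[317.52943672 235.72370759]] [[272.96672898 236.49749518]]
toward2 [[320.68319996 232.64319423]] [[277.70909548 237.79283074]]
spray [0.62200665 0.45869585 0.        ]
```

>>> {"api": "jog_arm", "payload": {
  "steps": [
    [0,0,0,0,0,-1,1]
  ]
}}

```text
time_s: 0.8
tool_pos: [0.1437, -0.5819, 0.2403]
orientation: [0.993, 0.121, 0.0, -0.001]
wrist_force: [-0.2, -0.3, 0.4]
opening: 0.0856
grasp_force: 0.0
```

View pics/top0.png

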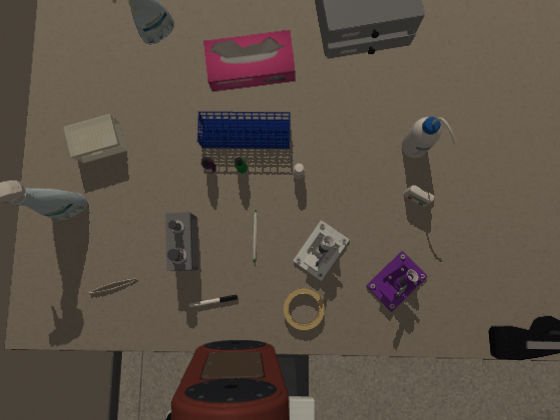

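The image axis check matches "away": the bore's upper end points to about (+0.828,-0.561) in world x-y. The slim punch is in hole_far at about (0.567,0.179). Now a helper to compute the moves.

```bash
cat >> h.py <<'E'
from rig import status, vision, order, env
U=np.array([.475,-.322,.819]); U/=np.linalg.norm(U)
RIM=np.array([.537,-.185,.102]); SLIM=np.array([.5672,.1792])
a=.0645; RG=R.from_matrix(np.c_[[np.cos(a),np.sin(a),0],[np.sin(a),-np.cos(a),0],[0,0,-1]])
ax=np.cross([0,0,1],U); ax/=np.linalg.norm(ax); TILT=np.arccos(U[2])
def RT(f=1): return R.from_rotvec(ax*TILT*f)*RG
def go(*T):
    s=status.get_state(); p=s["tool_pos"]; r=R.from_quat(s["orientation"])
    print(s["time_s"],p.round(4),s["joint_positions"].round(2),s["opening"],s["wrist_force"].round(1))
    for q,Rq in T: print((r.inv()*Rq).as_rotvec().round(4),(100*r.inv().apply(np.array(q)-p)).round(2))
E
python3 -c "
from h import *
go(([*SLIM,.24],RG),([*SLIM,.17],RG))"
```

```text
0.8 [ 0.1437 -0.5819  0.2403] [-1.55  0.11  0.12  1.58  0.    1.35] 0.08562652356042325 [-0.2 -0.3  0.4]
[-0.0021 -0.0003  0.1773] [ 59.35 -63.75   0.2 ]
[-0.0021 -0.0003  0.1773] [ 59.34 -63.74   7.2 ]
```

>>> {"api": "jog_arm", "payload": {
  "steps": [
    [0,0,0.18,59.4,-63.7,0.2,1],
    [0,0,0.18,59.4,-63.7,0.2,1],
    [0,0,0.18,59.4,-63.7,0.2,1],
    [0,0,0.18,59.4,-63.7,0.2,1],
    [0,0,0.18,59.4,-63.7,0.2,1],
    [0,0,0.18,59.4,-63.7,0.2,1],
    [0,0,0.18,59.4,-63.7,0.2,1],
    [0,0,0.18,59.4,-63.7,0.2,1],
    [0,0,0.18,59.4,-63.7,0.2,1],
    [0,0,0.18,59.4,-63.7,0.2,1]
  ]
}}

```text
time_s: 1.8
tool_pos: [0.3879, -0.1442, 0.2413]
orientation: [1.0, 0.031, 0.001, 0.001]
wrist_force: [1.3, -1.5, -0.2]
opening: 0.085
grasp_force: 0.0
```

```bash
python3 -c "
from h import *
go(([*SLIM,.24],RG),([*SLIM,.17],RG))"
```

```text
1.8 [ 0.3879 -0.1442  0.2413] [-0.67 -0.47 -0.4   1.64 -0.    2.41] 0.0850449242461106 [ 1.3 -1.5 -0.2]
[ 0.0014 -0.0015 -0.0031] [ 19.88 -31.18   0.12]
[ 0.0014 -0.0015 -0.0031] [ 19.87 -31.19   7.12]
```

j6 would hit its limit, so I'll use the half-turn grasp instead.

>>> {"api": "jog_arm", "payload": {
  "steps": [
    [0,0,-0.14,2,-3.1,0.1,1],
    [0,0,-0.28,4,-6.2,0.1,1],
    [0,0,-0.42,6,-9.3,0.1,1],
    [0,0,-0.56,8,-12.4,0.1,1],
    [0,0,-0.7,10,-15.5,0.1,1],
    [0,0,-0.84,12,-18.6,0.1,1],
    [0,0,-0.98,14,-21.7,0.1,1],
    [0,0,-1.12,16,-24.8,0.1,1],
    [0,0,-1.26,18,-27.9,0.1,1],
    [0,0,-1.4,19.9,-31.2,0.1,1]
  ]
}}

```text
time_s: 2.8
tool_pos: [0.5674, 0.1793, 0.24]
orientation: [0.743, 0.67, 0.0, 0.0]
wrist_force: [0.2, -1.0, 0.9]
opening: 0.0853
grasp_force: 0.0
```

```bash
cat >> h.py <<'E'
RG=RG*R.from_rotvec([0,0,np.pi])
E
python3 -c "
from h import *
go(([*SLIM,.24],RG),([*SLIM,.18],RG))"
```

```text
2.8 [0.5674 0.1793 0.24  ] [ 0.09  0.09  0.1   1.58 -0.    1.76] 0.08531800610479127 [ 0.2 -1.   0.9]
[ 7.0000e-04  9.0000e-04 -1.7386e+00] [-0.01 -0.02 -0.  ]
[ 7.0000e-04  9.0000e-04 -1.7386e+00] [-0.01 -0.02  6.  ]
```

>>> {"api": "jog_arm", "payload": {
  "steps": [
    [0,0,-0.14,0,0,0.5,1],
    [0,0,-0.28,0,0,1,1],
    [0,0,-0.42,0,0,1.5,1],
    [0,0,-0.56,0,0,2,1],
    [0,0,-0.7,0,0,2.5,1],
    [0,0,-0.84,0,0,3,1],
    [0,0,-0.98,0,0,3.5,1],
    [0,0,-1.12,0,0,4,1],
    [0,0,-1.26,0,0,5,1],
    [0,0,-1.4,0,0,6,1]
  ]
}}

```text
time_s: 3.8
tool_pos: [0.567, 0.1779, 0.1798]
orientation: [0.137, 0.991, 0.0, 0.001]
wrist_force: [-0.1, 0.4, 1.1]
opening: 0.0857
grasp_force: 0.0
```

>>> {"api": "jog_arm", "payload": {
  "steps": [
    [0,0,-0.14,0,0,0,1],
    [0,0,-0.28,0,0,0,1],
    [0,0,-0.34,0,0,0.5,1],
    [0,0,-0.34,0,0,0.5,1]
  ]
}}

```text
time_s: 4.2
tool_pos: [0.5665, 0.1778, 0.1743]
orientation: [-0.03, 1.0, -0.0, -0.0]
wrist_force: [0.3, -0.4, 0.6]
opening: 0.0855
grasp_force: 0.0
```

```bash
python3 - <<'E'
from h import *
go(([*SLIM,.097],RG))
o=np.zeros((294,800,3),np.uint8)
for i,(n,u,v) in enumerate([("top",150,205),("side",212,135)]):
    c=vision.camera(n)["frame"][v:v+42,u:u+57,::-1]
    o[:,i*400:i*400+399]=cv2.resize(c,(399,294),interpolation=cv2.INTER_CUBIC)
cv2.imwrite("pics/g1.png",o)
E
```

```text
4.2 [0.5665 0.1778 0.1743] [ 0.08  0.08 -0.03  1.46 -0.    0.02] 0.08552574616791057 [ 0.3 -0.4  0.6]
[-0.0001 -0.0002 -0.0036] [-0.08  0.14  7.73]
```

View pics/g1.png

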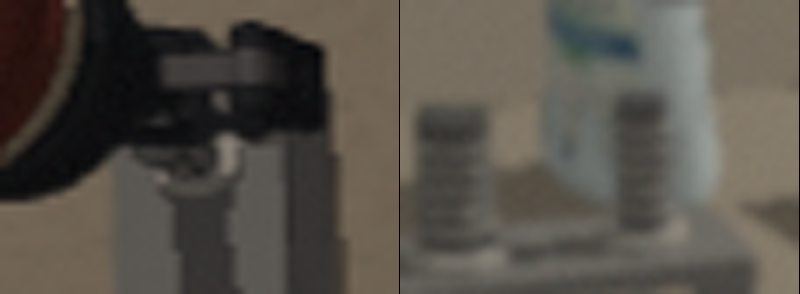

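The gripper sits over the slim punch, which is at panel (190,160) in the top view. Descending now.

>>> {"api": "jog_arm", "payload": {
  "steps": [
    [0,0,0,-0.1,0.1,2,1],
    [0,0,0,-0.1,0.1,4,1],
    [0,0,0,-0.1,0.1,6,1],
    [0,0,0,-0.1,0.1,7.2,1],
    [0,0,0,-0.1,0.1,7.7,1],
    [0,0,0,-0.1,0.1,7.7,0],
    [0,0,0,-0.1,0.1,7.7,0],
    [0,0,0,-0.1,0.1,7.7,0],
    [0,0,0,-0.1,0.1,7.7,0],
    [0,0,0,-0.1,0.1,7.7,0]
  ]
}}

```text
time_s: 5.3
tool_pos: [0.5679, 0.179, 0.098]
orientation: [-0.03, 1.0, 0.0, 0.001]
wrist_force: [-1.0, 0.8, 2.9]
opening: 0.0187
grasp_force: 58.4
```

>>> {"api": "jog_arm", "payload": {
  "steps": [
    [0,0,0,0,0,0,0],
    [0,0,0,0,0,0,0],
    [0,0,0,0,0,0,0]
  ]
}}

```text
time_s: 5.6
tool_pos: [0.5679, 0.179, 0.098]
orientation: [-0.03, 1.0, 0.0, 0.001]
wrist_force: [-0.7, 0.3, 5.4]
opening: 0.0188
grasp_force: 58.4
```

>>> {"api": "jog_arm", "payload": {
  "steps": [
    [0,0,0,0,0,-1,0],
    [0,0,0,0,0,-3,0],
    [0,0,0,0,0,-6,0],
    [0,0,0,0,0,-9,0],
    [0,0,0,0,0,-12,0],
    [0,0,0,0,0,-14,0],
    [0,0,0,0,0,-14,0]
  ]
}}

```text
time_s: 6.3
tool_pos: [0.5688, 0.1789, 0.2406]
orientation: [-0.03, 1.0, 0.0, 0.002]
wrist_force: [-0.4, 0.2, -2.3]
opening: 0.0183
grasp_force: 58.6
```

```bash
python3 - <<'E'
from h import *
go(((RIM+U*(.088+.03)),RT()),)
print(RIM+U*.118)
E
```

```text
6.3 [0.5688 0.1789 0.2406] [ 0.09  0.09  0.1   1.58 -0.    0.03] 0.018262747291411363 [-0.4  0.2 -2.3]
[-0.374   0.4883 -0.0033] [ 1.000e-02 -4.026e+01  4.200e+00]
[ 0.59304804 -0.22299467  0.19863862]
```

>>> {"api": "jog_arm", "payload": {
  "steps": [
    [0,0,0,0,-3,0,0],
    [0,0,0,0,-7,0,0],
    [-0.04,0.05,0,0,-11,0,0],
    [-0.08,0.1,0,0,-15,0,0],
    [-0.13,0.17,0,0,-19.5,0,0],
    [-0.18,0.24,0,0,-24,0,0],
    [-0.23,0.3,0,0,-28.5,0,0],
    [-0.28,0.37,0,0,-33,0.8,0],
    [-0.33,0.43,0,0,-37,1.5,0],
    [-0.374,0.488,-0.003,0,-40.3,2.2,0]
  ]
}}

```text
time_s: 7.3
tool_pos: [0.5556, -0.2098, 0.1785]
orientation: [-0.028, 0.962, 0.162, -0.216]
wrist_force: [25.9, 17.3, 36.5]
opening: 0.0185
grasp_force: 74.9
```

>>> {"api": "jog_arm", "payload": {
  "steps": [
    [0,0,0,0,0,0,0],
    [0,0,0,0,0,0,0]
  ]
}}

```text
time_s: 7.5
tool_pos: [0.5546, -0.2106, 0.1787]
orientation: [-0.028, 0.963, 0.158, -0.217]
wrist_force: [1.7, -12.2, 6.6]
opening: 0.0187
grasp_force: 73.4
```

```bash
cat > look.py <<'E'
from h import *; import sys
go(((RIM+U*(.088+float(sys.argv[2]))),RT()),)
o=np.zeros((600,800,3),np.uint8)
for i,(n,u,v,w,h) in enumerate([("top",300,212,57,60),("side",240,180,57,60)]):
    p=vision.camera(n); c=p["frame"][v:v+h,u:u+w,::-1]; c=np.clip(cv2.resize(c,(w*7,h*7),interpolation=cv2.INTER_CUBIC)*1.3,0,255)
    s=status.get_state(); Z=R.from_quat(s["orientation"]).apply([0,0,1]); T=s["tool_pos"]
    pts=np.array([T,T+Z*.088,RIM,RIM-U*.02]); uv=proj(p,pts)
    if len(sys.argv)>3:
        for q,col in zip(uv,[(255,0,0),(0,0,255),(0,255,0),(0,255,0)]): cv2.circle(c,tuple(int(x) for x in (q-[u,v]+.5)*7),2,col,-1)
    o[:h*7,i*400:i*400+w*7]=c; print(n,uv.round(1).tolist())
cv2.imwrite(f"pics/{sys.argv[1]}.png",o[:420])
E
python3 look.py a1 .03 m
```

```text
7.5 [ 0.5546 -0.2106  0.1787] [-0.59  0.86  0.86  2.11  0.01 -0.65] 0.018695335339378283 [  1.7 -12.2   6.6]
[-0.039   0.0547 -0.0045] [-2.51 -0.49 -3.71]
top [[342.7, 229.8], [328.1, 248.6], [328.2, 240.3], [324.9, 244.7]]
side [[282.2, 190.1], [259.0, 223.5], [269.1, 223.4], [263.5, 230.2]]
```

View pics/a1.png

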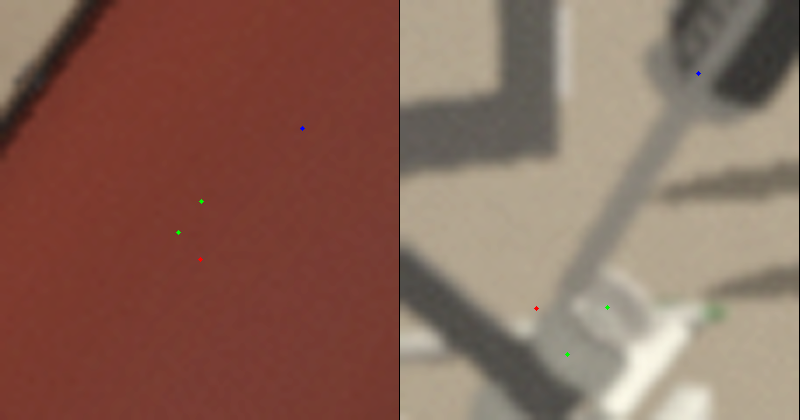

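The side view shows the shank (line from panel (685,110) to (575,295)) resting against the back left of the funnel. j4 hit its limit at 2.11, so the full 35° tool tilt can't be reached. I'll retract, return the punch to the stand and regrip it with the tool leaning. First I'll work out the lean with a planar model.

```bash
python3 - <<'E'
from h import *
s=status.get_state(); p=s["tool_pos"]
go((p+[.01,0,.07],RT(.8)),([*SLIM,.24],RG))
from scipy.optimize import fsolve
L2,L3,Lt=.348,.55,.445; H=Lt-.111
def ik(T,tau):
    r=np.hypot(T[0],T[1]); rho=np.sqrt(r*r-.128**2); w=(rho+Lt*np.sin(tau),T[2]+Lt*np.cos(tau))
    f=lambda q:[L2*np.sin(q[0])+L3*np.cos(q[0]-q[1])-w[0],H+L2*np.cos(q[0])-L3*np.sin(q[0]-q[1])-w[1]]
    q,_,ok,_=fsolve(f,[.5,.5],full_output=1); return q.round(2),round(np.pi/2+tau+q[1]-q[0],2),ok==1
hh=U[:2]/np.hypot(*U[:2])
for tau in(.54,.45,.35,.25,.15):
    b=.611-tau; Z=-np.r_[hh*np.sin(tau),np.cos(tau)]*-1
    for gap in(.05,.03,0,-.042):
        G=RIM+U*(.107+gap); print(tau,gap,*ik(G-Z*.0187,tau))
print("stand",[ik([*SLIM,z],-t) for t in(.15,.25,.35) for z in (.1,.24)])
E
```

```text
7.6 [ 0.5548 -0.2101  0.1791] [-0.59  0.86  0.86  2.11  0.01 -0.65] 0.018746278871237095 [  3.6 -11.    5.8]
[ 0.0346 -0.0421 -0.0038] [ 1.96  2.23 -6.42]
[ 0.3337 -0.4289 -0.0041] [-3.48 38.87  5.6 ]
0.54 0.05 [1.28 1.57] 2.41 False
0.54 0.03 [1.08 1.23] 2.26 True
0.54 0 [0.95 0.99] 2.15 True
0.54 -0.042 [0.85 0.77] 2.03 True
0.45 0.05 [0.95 1.1 ] 2.17 True
0.45 0.03 [0.88 0.96] 2.1 True
0.45 0 [0.8 0.8] 2.02 True
0.45 -0.042 [0.72 0.61] 1.92 True
0.35 0.05 [0.76 0.85] 2.0 True
0.35 0.03 [0.71 0.75] 1.95 True
0.35 0 [0.65 0.61] 1.88 True
0.35 -0.042 [0.58 0.45] 1.79 True
0.25 0.05 [0.61 0.65] 1.86 True
0.25 0.03 [0.57 0.57] 1.82 True
0.25 0 [0.51 0.45] 1.76 True
0.25 -0.042 [0.45 0.31] 1.68 True
0.15 0.05 [0.47 0.48] 1.73 True
0.15 0.03 [0.43 0.4 ] 1.69 True
0.15 0 [0.38 0.3 ] 1.64 True
0.15 -0.042 [0.32 0.17] 1.56 True
stand [(array([-0.05, -0.31]), np.float64(1.16), True), (array([-0.1, -0.1]), np.float64(1.42), True), (array([-0.17, -0.44]), np.float64(1.05), True), (array([-0.23, -0.23]), np.float64(1.32), True), (array([-0.29, -0.57]), np.float64(0.95), True), (array([-0.36, -0.36]), np.float64(1.22), True)]
```

>>> {"api": "jog_arm", "payload": {
  "steps": [
    [0.0,0,0,0.5,0.6,-1.7,0],
    [0.01,-0.01,0,1,1.2,-3.4,0],
    [0.03,-0.04,0,2,2.2,-6.4,0],
    [0.06,-0.08,0,1.5,5,-5.5,0],
    [0.1,-0.14,0,1,9,-4.5,0],
    [0.15,-0.2,0,0,13,-3,0],
    [0.2,-0.26,0,-1,17.5,-1.5,0],
    [0.25,-0.32,0,-2,22,0,0],
    [0.3,-0.38,0,-2.5,26.5,1.5,0],
    [0.334,-0.429,-0.004,-3,31,3,0]
  ]
}}

```text
time_s: 8.6
tool_pos: [0.5721, 0.1012, 0.2401]
orientation: [-0.032, 0.999, 0.002, 0.001]
wrist_force: [0.7, 0.9, -1.7]
opening: 0.0185
grasp_force: 71.4
```

```bash
python3 - <<'E'
from h import *
go(([*SLIM,.24],RG))
E
```

```text
8.6 [0.5721 0.1012 0.2401] [-0.05  0.05  0.05  1.58  0.   -0.12] 0.018507724788396872 [ 0.7  0.9 -1.7]
[0.0033 0.0014 0.0002] [-0.01  7.82  0.03]
```

>>> {"api": "jog_arm", "payload": {
  "steps": [
    [0.003,0.001,0,0,3,0,0],
    [0.003,0.001,0,0,6,0,0],
    [0.003,0.001,0,0,7.8,0,0],
    [0.003,0.001,0,0,7.8,0,0]
  ]
}}

```text
time_s: 9.0
tool_pos: [0.5671, 0.179, 0.24]
orientation: [-0.034, 0.999, 0.001, -0.002]
wrist_force: [0.4, -1.0, -2.0]
opening: 0.0186
grasp_force: 71.4
```

```bash
python3 - <<'E'
from h import *
go(([*SLIM,.24],RG))
s=status.get_state();T=s["tool_pos"]
o=np.zeros((420,800,3),np.uint8)
for i,(n,u,v,w,h) in enumerate([("top",140,200,57,60),("side",220,125,57,60)]):
    p=vision.camera(n); c=p["frame"][v:v+h,u:u+w,::-1]; c=np.clip(cv2.resize(c,(w*7,h*7),interpolation=cv2.INTER_CUBIC)*1.3,0,255)
    uv=proj(p,[T,T-[0,0,.088],[*SLIM,.085]])
    for q,col in zip(uv,[(255,0,0),(0,0,255),(0,255,0)]): cv2.circle(c,tuple(int(x) for x in (q-[u,v]+.5)*7),2,col,-1)
    o[:h*7,i*400:i*400+w*7]=c
cv2.imwrite("pics/b1.png",o)
E
```

```text
9.0 [0.5671 0.179  0.24  ] [0.09 0.09 0.1  1.58 0.   0.02] 0.01860515118066463 [ 0.4 -1.  -2. ]
[ 0.0017 -0.0035  0.0029] [-0.02  0.02  0.  ]
```

View pics/b1.png

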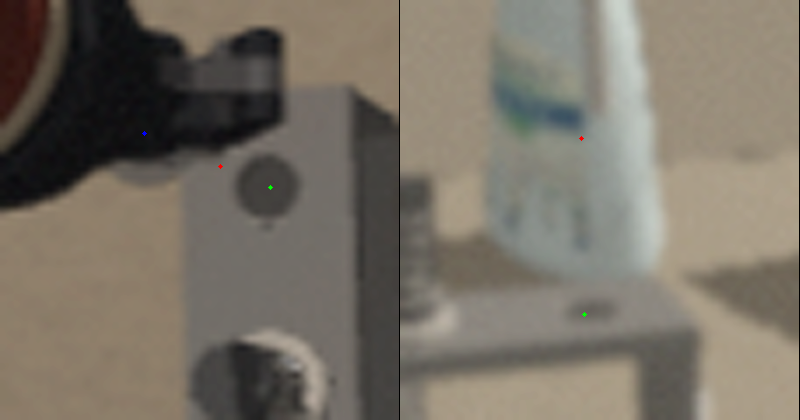

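The hole is where predicted, at top panel (267,186). In the side view the tip is at about (594,118), so it is roughly 5 mm higher and 3 mm further in +x than nominal: the punch slipped in the grip. Lowering with a correction.

>>> {"api": "jog_arm", "payload": {
  "steps": [
    [0,0,0,0.3,0,2,0],
    [0,0,0,0.3,0,5,0],
    [0,0,0,0.3,0,8,0],
    [0,0,0,0.3,0,11,0],
    [0,0,0,0.3,0,13,0],
    [0,0,0,0.3,0,14,0],
    [0,0,0,0.3,0,14.4,0],
    [0,0,0,0.3,0,14.4,0]
  ]
}}

```text
time_s: 9.9
tool_pos: [0.5652, 0.1763, 0.0978]
orientation: [-0.032, 0.999, 0.001, -0.001]
wrist_force: [-0.4, 0.5, -1.6]
opening: 0.0186
grasp_force: 71.4
```

>>> {"api": "jog_arm", "payload": {
  "steps": [
    [0,0,0,0,0.0,0.4,0],
    [0,0,0,0,0,0.4,0],
    [0,0,0,0,0,0.4,0.6],
    [0,0,0,0,0,0.4,0.6],
    [0,0,0,0,0,0.4,0.6],
    [0,0,0,0,0,-0.5,0.7],
    [0,0,0,0,0,-2.5,0.7],
    [0,0,0,0,0,-5,0.7]
  ]
}}

```text
time_s: 10.7
tool_pos: [0.5644, 0.1767, 0.1481]
orientation: [-0.032, 0.999, 0.001, -0.001]
wrist_force: [0.6, -0.5, 1.1]
opening: 0.0598
grasp_force: 0.0
```

```bash
cat >> h.py <<'E'
B=.25
# tool leaning toward robot in the stand: tool z = (sinB,0,-cosB) in stand axes
RB=R.from_rotvec(np.array([-np.sin(a),np.cos(a),0])*-B)*RG
E
python3 - <<'E'
from h import *
print(RB.apply([0,0,1]))
Z=RB.apply([0,0,1]); G=np.array([*SLIM,.117]); T=G-Z*-1*.0187
go((T-Z*.06,RB),(T,RB)); print(T)
import pickle
D=pickle.load(open("d0.pkl","rb"))
for n in("side","top"):
    p=vision.camera(n)
    for t in("slim_punch",):
        for r in vision.silhouettes(p,t): print(n,round(r["confidence"],2),r["bbox"],"before",D[n,t][0]["bbox"])
E
```

```text
[ 0.24688951  0.01594649 -0.96891242]
10.7 [0.5644 0.1767 0.1481] [ 0.08  0.08 -0.08  1.41  0.    0.02] 0.05980117593295999 [ 0.6 -0.5  1.1]
[ 1.400e-03 -2.528e-01 -2.000e-04] [ 0.73  0.23 -0.89]
[ 1.400e-03 -2.528e-01 -2.000e-04] [-0.77  0.22  4.92]
[0.57181683 0.1794982  0.09888134]
side 0.66 [239.6, 148.6, 248.9, 196.0] before [243.0, 148.1, 248.6, 195.1]
```

>>> {"api": "jog_arm", "payload": {
  "steps": [
    [0,-0.1,0,0.3,0.1,-0.5,0.7],
    [0,-0.2,0,0.6,0.2,-0.9,0.7],
    [0,-0.253,0,0.73,0.23,-0.9,0.7],
    [0,-0.253,0,0.4,0.23,0.6,0.7],
    [0,-0.253,0,0,0.23,2.0,0.7],
    [0,-0.253,0,-0.4,0.23,3.6,0.7],
    [0,-0.253,0,-0.77,0.23,4.9,0.7],
    [0,-0.253,0,-0.77,0.23,4.9,0.7]
  ]
}}

```text
time_s: 11.7
tool_pos: [0.5712, 0.1792, 0.0946]
orientation: [-0.032, 0.992, 0.005, 0.122]
wrist_force: [-0.6, -0.2, -1.4]
opening: 0.0596
grasp_force: 0.0
```

```bash
python3 - <<'E'
from h import *
Z=RB.apply([0,0,1]); G=np.array([*SLIM,.117]); T=G+Z*.0187
go((T,RB))
E
```

```text
11.7 [0.5712 0.1792 0.0946] [ 0.09 -0.19 -0.47  1.05 -0.    0.02] 0.05961462548909912 [-0.6 -0.2 -1.4]
[ 0.0011 -0.0045 -0.0008] [-0.16  0.03 -0.4 ]
```

>>> {"api": "jog_arm", "payload": {
  "steps": [
    [0,0,0,-0.1,0,-0.4,0.7],
    [0,0,0,-0.1,0,-0.4,0],
    [0,0,0,-0.1,0,-0.4,0],
    [0,0,0,-0.1,0,-0.4,0],
    [0,0,0,-0.1,0,-0.4,0],
    [0,0,0,-0.1,0,-0.4,0],
    [0,0,0,-0.1,0,-0.4,0]
  ]
}}

```text
time_s: 12.4
tool_pos: [0.573, 0.1796, 0.1038]
orientation: [-0.032, 0.991, 0.005, 0.126]
wrist_force: [-1.4, -0.3, 6.2]
opening: 0.0188
grasp_force: 58.4
```

```bash
python3 - <<'E'
from h import *
go(([*SLIM,.24],RG))
E
```

```text
12.4 [0.573  0.1796 0.1038] [ 0.09 -0.2  -0.46  1.06 -0.    0.02] 0.01882995606150643 [-1.4 -0.3  6.2]
[ 1.200e-03  2.532e-01 -2.000e-04] [ -2.85   0.02 -13.33]
```

```bash
python3 - <<'E'
from h import *
p=status.get_state()["tool_pos"]
go((p+[0,0,.05],RB),(p+[0,0,.14],RB))
E
```

```text
12.4 [0.573  0.1796 0.1038] [ 0.09 -0.2  -0.46  1.06 -0.    0.02] 0.01882995606150643 [-1.4 -0.3  6.2]
[ 0.0012  0.0032 -0.0004] [-1.25  0.01 -4.84]
[ 0.0012  0.0032 -0.0004] [ -3.51   0.02 -13.55]
```

>>> {"api": "jog_arm", "payload": {
  "steps": [
    [0,0,0,-0.25,0,-0.97,0],
    [0,0,0,-0.75,0,-2.9,0],
    [0,0,0,-1.5,0,-5.8,0],
    [0,0,0,-2.25,0,-8.7,0],
    [0,0,0,-3,0,-11.6,0],
    [0,0,0,-3.5,0,-13.5,0],
    [0,0,0,-3.5,0,-13.5,0],
    [0,0,0,-3.5,0,-13.5,0]
  ]
}}

```text
time_s: 13.2
tool_pos: [0.5726, 0.1794, 0.2416]
orientation: [-0.032, 0.992, 0.005, 0.125]
wrist_force: [-0.6, -0.1, -2.2]
opening: 0.0185
grasp_force: 58.6
```

```bash
cat > pt.py <<'E'
# line of the punch from silhouettes in the side/top views, against prediction
from h import *
def see(show=True):
    for n in("side","top"):
        p=vision.camera(n)
        for r in vision.silhouettes(p,"slim_punch")[:2]:
            v,u=np.nonzero(r["region"]); print(n,round(r["confidence"],2),[int(x) for x in r["bbox"]],len(u))
            for q in range(v.min(),v.max()+1,4): print("  ",q,u[v==q].min() if (v==q).any() else None,u[v==q].max() if (v==q).any() else None,end=";")
            print()
        yield n,p
E
python3 - <<'E'
from pt import *
s=status.get_state();T=s["tool_pos"];Rr=R.from_quat(s["orientation"]); d=RB.inv().apply([0,0,-1])
G=T-Rr.apply([0,0,1])*.0187; dn=Rr.apply(d)
go((T,RB))
print("G",G,"axis",dn)
for n,p in see():
    print(proj(p,[G,G+dn*.112]).round(1).tolist()); cv2.imwrite(f"pics/raw_{n}.png",p["frame"][:,:,::-1])
E
```

```text
13.2 [0.5726 0.1794 0.2416] [ 0.09 -0.22 -0.22  1.32 -0.    0.02] 0.01847335912274541 [-0.6 -0.1 -2.2]
[ 0.0014  0.001  -0.0003] [0. 0. 0.]
G [0.56792439 0.17909579 0.25971701] axis [ 8.97813385e-04  1.48569323e-03 -9.99998493e-01]
side 0.68 [237, 97, 248, 146] 229
   100 241 241;   104 241 243;   108 241 244;   112 241 249;   116 239 251;   120 244 247;   124 244 247;   128 244 247;   132 244 247;   136 244 247;   140 244 247;   144 244 247;
[[245.2, 101.5], [245.8, 145.9]]
[[157.3, 217.0], [171.4, 223.1]]
```

The punch now hangs vertically in the regrip as predicted (shank at column 245.5, predicted 245.8). Planning the aligned approach.

```bash
cat >> h.py <<'E'
DT=RB.inv().apply([0,0,-1]); TIPT=np.array([0,0,-.0187])+DT*.112
psi=np.arctan2(U[1],U[0])-a
RI=R.from_rotvec(ax*TILT)*R.from_rotvec([0,0,psi])*RB
def ins(gap,dx=(0,0,0)): return RIM+np.array(dx)+U*gap-RI.apply(TIPT),RI
E
python3 - <<'E'
from h import *
print(RI.apply(DT),RI.apply([0,0,1]),np.arccos(-RI.apply([0,0,1])[2]),ins(.04)[0])
Rm=R.from_rotvec([0,0,psi])*RB
go((ins(.06)[0]+[0,0,.02],RI),ins(.04))
s=status.get_state(); r0=R.from_quat(s["orientation"])
from scipy.spatial.transform import Slerp
E
```

```text
[-0.47498338  0.32198873 -0.81897134] [-0.29250413  0.19828701 -0.93548041] 0.36118022176387343 [ 0.60372765 -0.23023432  0.20899016]
13.4 [0.572  0.1794 0.2403] [ 0.09 -0.22 -0.22  1.32 -0.    0.02] 0.018909993407450927 [ 0.1  0.3 -1.1]
[-0.0363  0.5871  0.6693] [ -1.53 -41.78  -0.19]
[-0.0363  0.5871  0.6693] [  0.25 -41.08   3.11]
```

>>> {"api": "jog_arm", "payload": {
  "steps": [
    [0,0.02,0.03,0,-2,-0.2,0],
    [0,0.08,0.09,-0.2,-6,-0.2,0],
    [0,0.15,0.17,-0.4,-10.5,-0.2,0],
    [-0.01,0.22,0.25,-0.6,-15,-0.2,0],
    [-0.01,0.29,0.33,-0.8,-20,-0.2,0],
    [-0.02,0.36,0.41,-1,-25,-0.2,0],
    [-0.02,0.43,0.49,-1.2,-30,-0.2,0],
    [-0.03,0.5,0.57,-1.3,-35,-0.2,0],
    [-0.03,0.55,0.63,-1.5,-39,-0.2,0],
    [-0.036,0.587,0.669,-1.5,-41.8,-0.2,0]
  ]
}}

```text
time_s: 14.4
tool_pos: [0.611, -0.2281, 0.2439]
orientation: [0.284, 0.944, 0.051, -0.163]
wrist_force: [1.3, -0.1, -1.6]
opening: 0.0187
grasp_force: 58.8
```

```bash
python3 - <<'E'
from pt import *
go(ins(.04),ins(.02))
s=status.get_state();T=s["tool_pos"];Rr=R.from_quat(s["orientation"])
G=T-Rr.apply([0,0,.0187]); tip=T+Rr.apply(TIPT); ex=Rr.apply(DT)
print("tip",tip,"off axis",(tip-RIM)-U*((tip-RIM)@U),"gap",(tip-RIM)@U,"ang",ex@-U)
for n,p in see():
    print(proj(p,[G,tip,RIM+U*.04,RIM]).round(1).tolist()); cv2.imwrite(f"pics/raw2_{n}.png",p["frame"][:,:,::-1])
E
```

```text
14.4 [ 0.611  -0.2281  0.2439] [-0.56  0.85  1.02  2.09  0.01  0.02] 0.01867988982301219 [ 1.3 -0.1 -1.6]
[0.0009 0.0183 0.0116] [-0.71 -0.59  3.45]
[0.0009 0.0183 0.0116] [-0.18 -0.59  5.38]
tip [ 0.56426579 -0.19671954  0.16865829] off axis [-0.00660793  0.01124328  0.00825287] gap 0.0713155878286017 ang 0.9998300777955653
side 0.75 [284, 151, 313, 193] 326
   151 310 310;   155 302 310;   159 301 314;   163 303 315;   167 301 313;   171 298 303;   175 294 300;   179 291 297;   183 288 293;   187 285 290;   191 284 287;
[[319.9, 147.9], [285.0, 192.3], [280.6, 209.6], [269.1, 223.4]]
[[357.9, 196.1], [336.1, 226.0], [335.1, 231.1], [328.2, 240.3]]
```

>>> {"api": "jog_arm", "payload": {
  "steps": [
    [0,0.01,0.006,-0.4,-0.3,1.5,0],
    [0,0.018,0.012,-0.7,-0.6,3,0],
    [0,0.018,0.012,-0.6,-0.6,4,0],
    [0,0.018,0.012,-0.4,-0.6,4.5,0],
    [0,0.018,0.012,-0.4,-0.6,4.5,0],
    [0,0.018,0.012,-0.4,-0.6,4.5,0]
  ]
}}

```text
time_s: 15.2
tool_pos: [0.5986, -0.2239, 0.2031]
orientation: [0.287, 0.941, 0.052, -0.169]
wrist_force: [0.0, -0.3, -1.1]
opening: 0.0186
grasp_force: 58.8
```

```bash
cat > chk.py <<'E'
from pt import *
import sys
def chk(tag):
    go(ins(.02),ins(.0),ins(-.01))
    s=status.get_state();T=s["tool_pos"];Rr=R.from_quat(s["orientation"])
    G=T-Rr.apply([0,0,.0187]); tip=T+Rr.apply(TIPT); ex=Rr.apply(DT)
    print("tip",tip,"off axis",((tip-RIM)-U*((tip-RIM)@U)).round(4),"gap",(tip-RIM)@U,"ang",ex@-U)
    o=np.zeros((420,800,3),np.uint8)
    for i,(n,p) in enumerate(see()):
        q=proj(p,[G,tip,RIM,RIM-U*.03]); print(q.round(1).tolist())
        u,v,k=(245,180,7) if n=="side" else (300,210,7)
        c=p["frame"][v:v+60,u:u+57,::-1]; np.save(f"pics/{tag}_{n}.npy",p["frame"])
        o[:,i*400:i*400+399]=np.clip(cv2.resize(c,(399,420),interpolation=cv2.INTER_CUBIC)*1.4,0,255)
    cv2.imwrite(f"pics/{tag}.png",o)
if __name__=="__main__": chk(sys.argv[1])
E
python3 chk.py c1
```

```text
15.2 [ 0.5986 -0.2239  0.2031] [-0.57  0.76  0.82  1.98  0.01  0.02] 0.018591955712505662 [ 0.  -0.3 -1.1]
[0.0001 0.0045 0.0038] [-0.02 -0.24  1.11]
[0.0001 0.0045 0.0038] [ 0.48 -0.24  3.05]
[0.0001 0.0045 0.0038] [ 0.73 -0.23  4.02]
tip [ 0.55110149 -0.19181619  0.12864566] off axis [-0.0005  0.0031  0.0015] gap 0.03071473930891869 ang 0.9999897196122739
side 0.87 [276, 171, 306, 209] 289
   170 304 304;   174 300 302;   178 293 301;   182 294 307;   186 294 307;   190 291 296;   194 288 293;   198 285 289;   202 282 286;   206 278 282;   210 277 279;
[[311.7, 169.7], [277.3, 211.5], [269.1, 223.4], [260.7, 233.5]]
[[353.1, 205.0], [332.2, 233.4], [328.2, 240.3], [323.3, 246.9]]
```

View pics/c1.png

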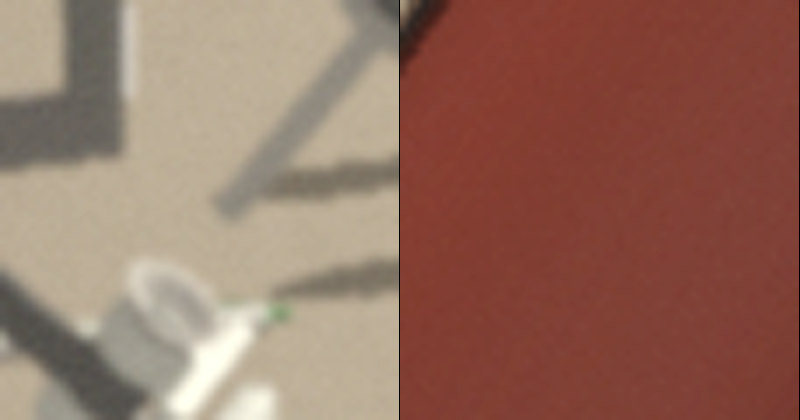

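The side view shows the tip at panel (228,208) and the rim centre at (175,298). The punch axis passes about 2 mm to the upper left of the funnel centre, so I'll add a 2 mm in-plane correction.

```bash
sed -i 's/^RIM=.*/RIM=np.array([.537,-.185,.102])+[.0014,-.0009,-.0012]; SLIM=np.array([.5672,.1792])/' h.py; python3 -c "
from h import *
go(ins(.01),ins(0),ins(-.01))"
```

```text
15.4 [ 0.5987 -0.2249  0.2021] [-0.57  0.76  0.82  1.98  0.01  0.02] 0.018665636895289456 [ 0.2  0.3 -1.9]
[0.0003 0.0035 0.0027] [ 0.13 -0.16  2.06]
[0.0003 0.0035 0.0027] [ 0.38 -0.16  3.03]
[0.0003 0.0035 0.0027] [ 0.63 -0.16  4.  ]
```

>>> {"api": "jog_arm", "payload": {
  "steps": [
    [0,0.003,0.003,-0.1,-0.16,1,0],
    [0,0.003,0.003,0.1,-0.16,2,0],
    [0,0.003,0.003,0.26,-0.16,2.55,0],
    [0,0.003,0.003,0.38,-0.16,3.03,0],
    [0,0.003,0.003,0.45,-0.16,3.3,0],
    [0,0.003,0.003,0.5,-0.16,3.5,0],
    [0,0.003,0.003,0.5,-0.16,3.5,0]
  ]
}}

```text
time_s: 16.1
tool_pos: [0.5835, -0.2168, 0.1705]
orientation: [0.289, 0.94, 0.053, -0.172]
wrist_force: [-0.6, -0.2, -2.1]
opening: 0.0187
grasp_force: 58.8
```

```bash
sed -i 's/ins(.02),ins(.0),ins(-.01)/ins(-.005),ins(-.01),ins(-.02),ins(-.045)/' chk.py; python3 chk.py c2
```

```text
16.1 [ 0.5835 -0.2168  0.1705] [-0.57  0.68  0.65  1.9   0.01  0.02] 0.018746548107347116 [-0.6 -0.2 -2.1]
[ 0.0004 -0.0005 -0.0007] [ 0.01  0.02 -0.05]
[ 0.0004 -0.0005 -0.0007] [0.13 0.02 0.44]
[ 0.0004 -0.0005 -0.0007] [0.38 0.02 1.41]
[ 0.0004 -0.0005 -0.0007] [0.99 0.02 3.83]
tip [ 0.53580161 -0.18436462  0.09627467] off axis [-0.     -0.0002 -0.0001] gap -0.005434684877252856 ang 0.9999997327906527
side 0.69 [266, 188, 295, 227] 341
   187 293 294;   191 286 293;   195 283 293;   199 285 298;   203 283 297;   207 279 286;   211 276 283;   215 273 280;   219 270 276;   223 267 273;
[[301.9, 186.0], [268.4, 226.0], [269.9, 224.1], [261.5, 234.2]]
[[347.8, 214.0], [327.7, 241.0], [328.6, 239.8], [323.7, 246.3]]
```

>>> {"api": "jog_arm", "payload": {
  "steps": [
    [0,0,0,0.06,0.0,0.2,0],
    [0,0,0,0.12,0.0,0.4,0],
    [0,0,0,0.18,0.0,0.6,0],
    [0,0,0,0.18,0.0,0.6,0]
  ]
}}

```text
time_s: 16.7
tool_pos: [0.5801, -0.2145, 0.1652]
orientation: [0.289, 0.94, 0.053, -0.172]
wrist_force: [0.6, 0.1, -1.3]
opening: 0.0185
grasp_force: 58.8
```

>>> {"api": "jog_arm", "payload": {
  "steps": [
    [0,0,0,0.03,0,0.1,0],
    [0,0,0,0.06,0,0.2,0],
    [0,0,0,0.1,0,0.35,0],
    [0,0,0,0.13,0,0.5,0],
    [0,0,0,0.15,0,0.6,0],
    [0,0,0,0.15,0,0.6,0]
  ]
}}

```text
time_s: 17.3
tool_pos: [0.5781, -0.2131, 0.1615]
orientation: [0.289, 0.94, 0.053, -0.171]
wrist_force: [2.9, -1.7, 4.9]
opening: 0.0188
grasp_force: 59.3
```

```bash
cat > st.py <<'E'
from h import *
go(ins(-.03),ins(-.045),ins(.05))
s=status.get_state();T=s["tool_pos"];Rr=R.from_quat(s["orientation"]);tip=T+Rr.apply(TIPT);f=s["wrist_force"]
print("off",((tip-RIM)-U*((tip-RIM)@U)).round(4),"gap",((tip-RIM)@U).round(4),"F axial",f@U,"lat",(f-U*(f@U)).round(1))
E
python3 st.py
```

```text
17.3 [ 0.5781 -0.2131  0.1615] [-0.57  0.65  0.59  1.87  0.01  0.02] 0.018762942221683863 [ 2.9 -1.7  4.9]
[ 0.0005  0.0021 -0.0008] [0.33 0.03 1.3 ]
[ 0.0005  0.0021 -0.0008] [0.7  0.02 2.75]
[ 0.0005  0.0021 -0.0008] [-1.67  0.03 -6.45]
off [-0.     -0.0002 -0.0001] gap -0.0166 F axial 5.965144871337477 lat [0.1 0.2 0. ]
```

The tip is on the pin and the force is purely axial. Driving.

>>> {"api": "jog_arm", "payload": {
  "steps": [
    [0,0,0,0.04,0,0.15,0],
    [0,0,0,0.07,0,0.29,0],
    [0,0,0,0.11,0,0.44,0],
    [0,0,0,0.15,0,0.58,0],
    [0,0,0,0.19,0,0.73,0],
    [0,0,0,0.22,0,0.87,0],
    [0,0,0,0.26,0,1.02,0],
    [0,0,0,0.3,0,1.16,0],
    [0,0,0,0.33,0,1.31,0],
    [0,0,0,0.37,0,1.45,0]
  ]
}}

```text
time_s: 18.3
tool_pos: [0.5712, -0.2084, 0.1495]
orientation: [0.289, 0.941, 0.052, -0.17]
wrist_force: [3.6, -3.5, 7.7]
opening: 0.0184
grasp_force: 59.4
```

```bash
python3 st.py
```

```text
18.3 [ 0.5712 -0.2084  0.1495] [-0.57  0.62  0.53  1.83  0.01  0.03] 0.018373036464790552 [ 3.6 -3.5  7.7]
[ 0.0005  0.0029 -0.0008] [-0.03  0.03 -0.11]
[ 0.0005  0.0029 -0.0008] [0.35 0.02 1.34]
[ 0.0005  0.0029 -0.0008] [-2.03  0.03 -7.86]
off [ 0.0001 -0.0003 -0.0001] gap -0.0312 F axial 9.17935102493853 lat [-0.7 -0.5  0.2]
```

>>> {"api": "jog_arm", "payload": {
  "steps": [
    [0,0,0,0.04,0,0.15,0],
    [0,0,0,0.07,0,0.29,0],
    [0,0,0,0.11,0,0.44,0],
    [0,0,0,0.15,0,0.58,0],
    [0,0,0,0.18,0,0.7,0],
    [0,0,0,0.21,0,0.82,0],
    [0,0,0,0.24,0,0.94,0]
  ]
}}

```text
time_s: 19.0
tool_pos: [0.5666, -0.2053, 0.1416]
orientation: [0.289, 0.941, 0.052, -0.17]
wrist_force: [3.3, -2.9, 6.3]
opening: 0.0189
grasp_force: 59.4
```

```bash
python3 st.py
```

```text
19.0 [ 0.5666 -0.2053  0.1416] [-0.57  0.6   0.49  1.81  0.01  0.03] 0.018863253987388966 [ 3.3 -2.9  6.3]
[ 0.0005  0.0029 -0.0009] [-0.27  0.03 -1.05]
[ 0.0005  0.0029 -0.0009] [0.1  0.03 0.41]
[ 0.0005  0.0029 -0.0009] [-2.27  0.04 -8.79]
off [ 0.     -0.0003 -0.0001] gap -0.0408 F axial 7.685233156107257 lat [-0.3 -0.4  0. ]
```

Close to the stop. I'll go slowly and watch for the force to rise.

>>> {"api": "jog_arm", "payload": {
  "steps": [
    [0,0,0,0.02,0,0.08,0],
    [0,0,0,0.04,0,0.16,0],
    [0,0,0,0.06,0,0.24,0],
    [0,0,0,0.06,0,0.24,0]
  ]
}}

```text
time_s: 19.4
tool_pos: [0.566, -0.205, 0.1405]
orientation: [0.289, 0.941, 0.052, -0.169]
wrist_force: [5.7, -3.7, 10.4]
opening: 0.0184
grasp_force: 60.2
```

```bash
python3 st.py
```

```text
19.4 [ 0.566  -0.205   0.1405] [-0.57  0.6   0.48  1.81  0.01  0.03] 0.01844065533414903 [ 5.7 -3.7 10.4]
[ 0.0006  0.0049 -0.0009] [-0.3   0.03 -1.18]
[ 0.0006  0.0049 -0.0009] [0.08 0.03 0.27]
[ 0.0006  0.0049 -0.0009] [-2.32  0.04 -8.92]
off [ 0.0002 -0.0004 -0.0003] gap -0.0422 F axial 12.420257135191374 lat [-0.2  0.3  0.3]
```

>>> {"api": "jog_arm", "payload": {
  "steps": [
    [0,0,0,0.02,0,0.1,0],
    [0,0,0,0.05,0,0.2,0],
    [0,0,0,0.07,0,0.3,0],
    [0,0,0,0.07,0,0.3,0],
    [0,0,0,0.07,0,0.3,0]
  ]
}}

```text
time_s: 19.9
tool_pos: [0.566, -0.205, 0.1402]
orientation: [0.29, 0.941, 0.052, -0.167]
wrist_force: [10.4, -7.4, 24.5]
opening: 0.0184
grasp_force: 61.6
```

```bash
python3 st.py
```

```text
19.9 [ 0.566  -0.205   0.1402] [-0.57  0.59  0.47  1.8   0.01  0.03] 0.018414317065170185 [10.4 -7.4 24.5]
[ 0.0009  0.01   -0.001 ] [-0.29  0.04 -1.2 ]
[ 0.0009  0.01   -0.001 ] [0.09 0.03 0.25]
[ 0.0009  0.01   -0.001 ] [-2.35  0.05 -8.94]
off [ 0.0007 -0.0008 -0.0007] gap -0.0424 F axial 27.356326990579667 lat [-2.6  1.4  2.1]
```

It takes 27 N with no further travel, so the pin is on its stop. Retracting along the axis.

>>> {"api": "jog_arm", "payload": {
  "steps": [
    [0,0,0,-0.15,0,-0.6,0],
    [0,0,0,-0.4,0,-1.5,0],
    [0,0,0,-0.75,0,-3,0],
    [0,0,0,-1.15,0,-4.5,0],
    [0,0,0,-1.55,0,-6,0],
    [0,0,0,-2,0,-7.8,0],
    [0,0,0,-2.5,0,-9.6,0],
    [0,0,0,-2.5,0,-9.6,0]
  ]
}}

```text
time_s: 20.7
tool_pos: [0.6115, -0.236, 0.2171]
orientation: [0.289, 0.94, 0.053, -0.171]
wrist_force: [-0.8, -0.1, -2.7]
opening: 0.019
grasp_force: 59.1
```

```bash
python3 st.py; python3 - <<'E'
from h import *
T=np.array([.5726,.1794,.2416]); s=status.get_state()
go((s["tool_pos"]+[0,0,.02],RI),(T,RB))
E
```

```text
20.7 [ 0.6115 -0.236   0.2171] [-0.57  0.87  1.    2.06  0.01  0.02] 0.01902050400278549 [-0.8 -0.1 -2.7]
[ 0.0004  0.0013 -0.001 ] [2.16 0.04 7.94]
[ 0.0004  0.0013 -0.001 ] [2.54 0.04 9.39]
[ 0.0004  0.0013 -0.001 ] [0.17 0.05 0.19]
off [ 0.0007 -0.001  -0.0008] gap 0.0523 F axial -2.6057406080521623 lat [ 0.4 -0.9 -0.6]
20.7 [ 0.6115 -0.236   0.2171] [-0.57  0.87  1.    2.06  0.01  0.02] 0.01902050400278549 [-0.8 -0.1 -2.7]
[ 0.0004  0.0013 -0.001 ] [ 0.7   0.   -1.87]
[ 0.0369 -0.5872 -0.6704] [25.73 32.18  7.07]
```

>>> {"api": "jog_arm", "payload": {
  "steps": [
    [0,-0.03,-0.03,1.5,1.5,-1,0],
    [0,-0.07,-0.08,3.5,4,-0.5,0],
    [0.01,-0.14,-0.16,6,7.5,0.5,0],
    [0.01,-0.21,-0.24,8.8,11,1.5,0],
    [0.02,-0.28,-0.32,11.6,14.5,2.5,0],
    [0.02,-0.35,-0.4,14.4,18,3.4,0],
    [0.03,-0.42,-0.48,17.2,21.5,4.4,0],
    [0.03,-0.49,-0.56,20,25,5.4,0],
    [0.036,-0.55,-0.63,23,28.7,6.3,0],
    [0.037,-0.587,-0.67,25.7,32.2,7,0]
  ]
}}

```text
time_s: 21.7
tool_pos: [0.5696, 0.1824, 0.2403]
orientation: [-0.034, 0.992, 0.005, 0.124]
wrist_force: [0.0, 0.0, -2.0]
opening: 0.0191
grasp_force: 58.8
```

>>> {"api": "jog_arm", "payload": {
  "steps": [
    [0,0,0,0,0,0,0],
    [0,0,0,0,0,0,0]
  ]
}}

```text
time_s: 21.9
tool_pos: [0.5704, 0.1813, 0.2405]
orientation: [-0.033, 0.992, 0.005, 0.123]
wrist_force: [0.1, -1.0, -2.1]
opening: 0.0182
grasp_force: 59.1
```

```bash
cat > st2.py <<'E'
from pt import *
T=np.array([.5726,.1794,.2416])
go((T,RB),(T-[0,0,.135],RB))
s=status.get_state();Rr=R.from_quat(s["orientation"]);tip=s["tool_pos"]+Rr.apply(TIPT); print("tip",tip,Rr.apply(DT))
for n,p in see(): print(proj(p,[tip,[*SLIM,.085]]).round(1).tolist())
E
python3 st2.py
```

```text
21.9 [0.5704 0.1813 0.2405] [ 0.09 -0.22 -0.22  1.32 -0.01  0.02] 0.018208494864830276 [ 0.1 -1.  -2.1]
[ 0.0014 -0.003   0.002 ] [-0.23 -0.2  -0.05]
[ 0.0014 -0.003   0.002 ] [ 3.07 -0.21 13.04]
tip [0.56549422 0.18100876 0.1466681 ] [-3.09502418e-03  6.73138846e-04 -9.99994984e-01]
side 0.73 [237, 102, 246, 147] 209
   102 241 241;   106 241 242;   110 241 243;   114 239 249;   118 242 247;   122 243 246;   126 243 246;   130 243 246;   134 243 247;   138 243 247;   142 243 246;   146 244 245;
[[244.7, 146.2], [245.8, 169.4]]
[[170.7, 224.2], [178.1, 226.3]]
```

>>> {"api": "jog_arm", "payload": {
  "steps": [
    [0,0,0,-0.23,-0.2,0,0],
    [0,0,0,0.3,-0.2,2,0],
    [0,0,0,1,-0.2,5,0],
    [0,0,0,1.8,-0.2,8,0],
    [0,0,0,2.45,-0.2,10.6,0],
    [0,0,0,2.9,-0.2,12.4,0],
    [0,0,0,3.08,-0.2,13.1,0],
    [0,0,0,3.08,-0.2,13.1,0],
    [0,0,0,3.15,-0.2,13.4,0],
    [0,0,0,3.15,-0.2,13.4,0]
  ]
}}

```text
time_s: 23.1
tool_pos: [0.5754, 0.1783, 0.1055]
orientation: [-0.032, 0.992, 0.005, 0.125]
wrist_force: [0.5, -0.4, -1.9]
opening: 0.0186
grasp_force: 59.1
```

>>> {"api": "jog_arm", "payload": {
  "steps": [
    [0,0,0,0.27,-0.05,0.05,0],
    [0,0,0,0.3,-0.05,0.15,0],
    [0,0,0,0.3,-0.05,0.15,0]
  ]
}}

```text
time_s: 23.4
tool_pos: [0.5726, 0.1778, 0.1038]
orientation: [-0.032, 0.992, 0.004, 0.125]
wrist_force: [-4.6, -1.5, 7.0]
opening: 0.0183
grasp_force: 60.3
```

>>> {"api": "jog_arm", "payload": {
  "steps": [
    [0,0,0,0,0,0,0.4],
    [0,0,0,0,0,0,0.7],
    [0,0,0,0,0,0,0.7],
    [0,0,0,0,0,0,0.7],
    [0,0,0,0,0,-1,0.7],
    [0,0,0,0,0,-3,0.7],
    [0,0,0,-0.5,0,-6,0.7],
    [0,0,0,-2,0,-10,0.7],
    [0,0,0,-3,0,-14,0.7],
    [0,0,0,-3,0,-14,0.7]
  ]
}}

```text
time_s: 24.4
tool_pos: [0.5694, 0.1776, 0.2534]
orientation: [-0.032, 0.991, 0.005, 0.129]
wrist_force: [0.3, 0.3, -0.4]
opening: 0.0595
grasp_force: 0.0
```

>>> {"api": "jog_arm", "payload": {
  "steps": [
    [0,0,0,5,0,-2,0.7],
    [0,0,0,10,0,-4,0.7],
    [0,0,0,12,0,-4,0.7],
    [0,0,0,12,0,-4,0.7],
    [0,0,0,12,0,-4,0.7]
  ]
}}

```text
time_s: 24.9
tool_pos: [0.4411, 0.1692, 0.2553]
orientation: [-0.032, 0.992, 0.005, 0.125]
wrist_force: [0.7, -0.1, -0.0]
opening: 0.0598
grasp_force: 0.0
```

```bash
python3 - <<'E'
from pt import *
go()
o=np.zeros((600,800,3),np.uint8)
for i,(n,p) in enumerate(see()):
    for j,(u,v) in enumerate([(150,205),(310,225)] if n=="top" else [(205,140),(225,210)]):
        c=p["frame"][v:v+42,u:u+57,::-1]; o[j*300:j*300+294,i*400:i*400+399]=np.clip(cv2.resize(c,(399,294),interpolation=cv2.INTER_CUBIC)*1.4,0,255)
cv2.imwrite("pics/f1.png",o)
for n in("side",):
    p=vision.camera(n)
    for t in("vial","dropper","stout_punch"): print(t,[(round(r["confidence"],2),r["bbox"]) for r in vision.silhouettes(p,t)])
E
```

```text
24.9 [0.4411 0.1692 0.2553] [ 0.09 -0.62 -0.5   1.44 -0.01  0.03] 0.059809925192526536 [ 0.7 -0.1 -0. ]
side 0.76 [240, 148, 246, 195] 233
   148 245 246;   152 242 249;   156 242 249;   160 242 250;   164 243 249;   168 242 251;   172 None None;   176 None None;   180 245 247;   184 245 247;   188 245 247;   192 245 247;
top 0.47 [167, 218, 185, 235] 168
   221 172 180;   225 170 185;   229 172 185;   233 176 182;
vial [(0.62, [335.2, 213.7, 351.7, 250.2])]
dropper [(0.61, [308.5, 168.0, 319.9, 204.0])]
stout_punch [(0.82, [211.1, 149.3, 226.4, 201.5])]
```

View pics/f1.png

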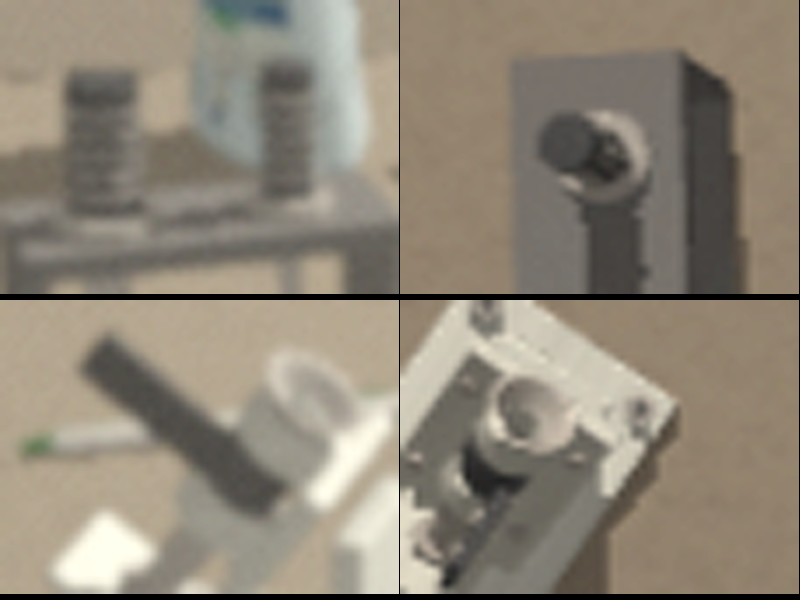

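The slim punch hangs upright by its collar in its own hole, at side panel (287,130) and top panel (605,155). The stout punch, vial and dropper are where they were. The pin head is now on the catch plate, at top panel (425,535), and nothing touches the robot.

```bash
python3 -c "
from rig import order
print(order.close_job())"
```

```text
the job is handed in; nothing more can be done
None
```

The pin is driven to its hard stop on the catch plate, the slim punch hangs by its collar in its own hole again, and the job was handed in at about 25 s; on the first approach j4 reached its limit and the punch knocked the funnel's outside (about 48 N at the wrist), so I regripped it and re-drove, with the stout punch, vial and dropper undisturbed.

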